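Bring the vial shuttle to rest at the sampling index

ROBOT

A 6-joint arm with a two-finger parallel gripper is mounted at the origin on the work surface. World frame = base frame: x ahead of the robot, y to its left, z up, the work surface at z = 0. Lengths are in m, angles in rad, forces in N, time in s.
With the tool pointing down it reaches from about 0.3 to 0.775 m from the base axis. Payload 14.6 kg.
Tool frame: the origin (TCP) lies at the very end of the fingers, on their centre line; the grasp point (between the pads) lies 19 mm behind it; z points along the fingers, y is the line along which they close (so a half turn about z gives the same grasp; the last joint's range is limited). The gripper opens to 94 mm and grips with 3 to 60 N. Pads are 16 mm wide; open, the fingers measure 119 mm over their backs; the gripper's body (75 mm by 177 mm) begins 78 mm behind the grasp point.
Start: joints at [-1.316, 0.3, 1.521, -0, 1.321, -0.067], TCP at [0.174, -0.522, 0.205] pointing down, gripper open.
Joint ranges: [-3.03, 3.03], [-0.79, 2.21], [0.23, 2.52], [-1.04, 4.18], [0, 3.07], [-2.55, 2.55]. Speed limits (rad/s): [2.22, 2.22, 2.57, 3.14, 3.14, 3.14].

INTERFACE

Orientations are given as [roll, pitch, yaw] about the fixed x, y, z axes, in that order (R = Rz(yaw) Ry(pitch) Rx(roll)).
In Python, from station import ctrl gives the robot as it stands. The module is installed in compiled form; this text tells all that it offers.
- The arm moves only by the tool step_arm, never from a script. Its argument "deltas" is a list of rows, each an object with "dp": the shift along the tool's x, y, z scaled (see below), a list of three; "twist": the turn about the tool's z scaled (see below). In form: [{"dp": [tx, ty, tz], "twist": twist}, ...]. A call has 1 to 12 rows; each row shifts and turns the commanded pose from where the row before left it, along the tool's axes as they then stand; what a row does not reach is not made up. The controller multiplies each number of a shift by 0.04 m and each number of a turn by 4 degrees. A row lasts 1/10 s, in which the tool goes at most 50 mm and 8.59 degrees, less where a joint would pass 70% of its speed; a pose out of reach is approached as far as the arm can. A call with a number of a shift or a turn outside -1 to 1 is refused whole. A call with a gripper value outside its range is refused whole. "gripper" is the opening, from -1 (shut) to 1 (fully open), set as the call begins (left out, the last holds). The fingers move at their own pace and stop on an object; "squeeze" is the grip in N (left out, the last holds). Time passes only in rows, so rows that do not move let the fingers close. It gives the time, the measured TCP pose, the force, the opening and the grip force at its end, in the units of the state.
- ctrl.get_obs(): the state, without advancing time (a new reading comes with each control period).
- ctrl.camera(name): name is "side" or "top"; returns (picture, depth): 480x640x3 uint8, red, green, blue; 480x640 float32, m along the optical axis (not along the pixel's ray), 0 where there is no reading.
- ctrl.get_calibration(name): a dict with "fx", "fy", "cx", "cy" (pixels), "world_to_cam" (4x4, takes a point from world to camera coordinates). Camera axes: x right, y down, z forward; pixel columns grow to the right and rows downward; lengths in m; the calibration is good to about 2 mm. A picture is of the moment at which its call begins. get_calibration takes no time and is no camera call.
- ctrl.hand_in(): hands the job in; it is judged then, once.
Trained networks look in the newest picture that a camera, given by its name, has taken for a name from the list of things; names that differ only in an ending like _2 or _b are one class to them, and where a whole thing is asked for, a point or a joint stands for the part that bears it (a point fixed in the world has none). Each returns a list of dicts, best first, with "conf" (0 to 1); they miss things now and then, are a little off and sometimes report something else, mostly with a low value. They report only what shows in the picture. A call takes as long as a camera call. They do not tell look-alikes from the thing itself.
- ctrl.spot_in(camera, label): "rect" ([left, top, right, bottom] as shares, 0 to 1, of the picture: columns of its width, rows of its height, round what is visible of it).
- ctrl.cut_out(camera, label): "pixels" (480x640 bool, what is visible of it) and "rect" ([left, top, right, bottom] as shares, 0 to 1, of the picture: columns of its width, rows of its height, round what is visible of it).
The state is a dict: "time_s": time; "qpos": joint angles; "joint_vel": joint speeds; "tau": joint torques, N m; "ee_pos": TCP position; "eef_rot": TCP orientation; "force": force on the tool from outside, world axes, zero at the start; "moment": the same for the moment, N m; "grip_width": finger opening in m; "grip_force": force on a finger pad.
Only numpy, scipy, OpenCV 4.12 (cv2) and the standard library are available. Lean on these libraries where they do the work, as an engineer would, in place of code of your own. Each camera call takes 0.05 s, during which the arm holds its last target. There are 200 camera calls.

TASK

Send the loaded vial shuttle along its rail and bring it gently to rest with its index tab lined up with the pointer on the index post, pushing and braking it at its sprung end buffers. It rolls almost without friction, so it will not stop by itself in time: it must never strike the far end stop, never be shoved hard or run faster than a slow hand push, and nothing may touch the vial tray on top. Leave the shuttle free and standing still at the pointer, and leave the bottle, beaker and cardboard box where they are.

Things in the scene. Friction and masses are not known exactly. Their poses are not given: they have to be found in the camera images.
- rail: fixed aluminium rail bed, 130 mm wide, with two guide rods. Origin at table height on its long centre line; y is the direction of travel, x across, z up. Bed from y = -350 to 310 mm. Dark end stop blocks, both 45 mm high: the far one spans y = 255 to 285 mm, the rear one -350 to -330 mm; fingertips held higher pass over them
- shuttle (a joint): travel of the shuttle along the rail's +y in m; its middle is at rail y = travel - 0.250; at 0.435 it strikes the far end stop. Moving mass 3.0 kg nominal (real mass within a third of it), drag only about 0.3 N per m/s plus 0.005 N: it coasts on for seconds. White block 110 mm wide, 140 mm long, top 100 mm above the table, too wide to grasp; at rest near the rear at the start
- shuttle_index (a point): middle of the aluminium index tab (30 mm long, black line across it) that sticks out of the shuttle's +x flank (the side away from the robot), at the shuttle's middle along the rail, 97 mm above the table
- mark (a point): tip of the pointer on the index post: an aluminium post 100 mm high standing beside the rail on its +x side, its 30 mm wide pointer reaching towards the rail, with a black line; 97 mm above the table. Its axes are parallel to the rail's. The shuttle is in place when the index tab is level with it along the rail's y
- front_buffer (a joint): compression in m (0 to 0.026) of the front buffer, a grey head 100 mm wide sticking 30 mm out of the shuttle's front (+y) end when free, face from 54 to 98 mm above the table. Spring 120 N/m, 1.5 N per m/s, head 0.1 kg, no preload: it throws back nearly all the energy. Press its face with closed fingers towards -y to brake
- rear_buffer (a joint): the same for the equal buffer at the shuttle's rear (-y) end; press on its face towards +y to push the shuttle off
- front_buffer_face (a point): middle of the front buffer's outer face, 84 mm above the table; 100 mm ahead (+y) of the shuttle's middle when free
- rear_buffer_face (a point): middle of the rear buffer's outer face, 84 mm above the table; 100 mm behind (-y) the shuttle's middle when free
- vial_tray: grey tray with small amber vials fixed on top of the shuttle, 106 x 136 mm, from 100 mm to 130 mm above the table; not to be touched. Origin at the middle of its underside
- bottle: capped glass bottle, 80 mm diameter, 160 mm high, standing beyond the rail; origin at the middle of its underside; leave alone
- beaker: glass beaker, 70 mm diameter, 90 mm high, standing beyond the rail; origin at the middle of its underside; leave alone
- spare_box: open cardboard box 100 x 140 x 45 mm on the near left of the table; origin at the middle of its underside; leave alone
Things that resemble listed ones, but are neither listed nor needed, are in the scene too. Of the things like the part that bears mark, leave any that is blue or green; of the rest the larger one is meant.

How it is judged:
On the way:
1. the shuttle stands still with its index tab at the pointer, within 12 mm, for 1 s (y of shuttle_index in the frame of mark between -0.012 and 0.012 m and velocity of joint shuttle between -0.008 and 0.008 m/s), for 1 s.
At the end, for the whole second after the job is handed in: the index tab is within 12 mm of the pointer along the rail and the shuttle is slower than 8 mm/s, touched by nothing (all of step 1).
It fails at once if the shuttle strikes the far end stop (value of joint shuttle above 0.433 m).
It fails at once if the shuttle runs faster than 0.3 m/s (velocity of joint shuttle above 0.3 m/s or velocity of joint shuttle below -0.3 m/s).
It fails at once if the shuttle is shoved or gripped with more than 15 N (contact force between any of the fingers, the arm and shuttle above 15 N).
It fails at once if the robot touches the vial tray (contact force between any of the fingers, the arm and vial_tray above 1 N).
It fails at once if the bottle, beaker or box is disturbed (distance of any of bottle, beaker, spare_box from where it was at the start of the episode above 0.03 m).
It also fails if it takes over 30 s, if anything falls off the work surface, if the arm or the gripper's body presses on something with over 40 N, if the wrist force passes 120 N, or if a joint passes its speed limit or range.

## Working session

There is one attempt and no reset: what is moved stays moved. The work goes in short steps, Python scripts to look and compute and a tool call to move; the robot and the scene stay as the last step left them, time stands still between calls to the robot, and variables do not carry over. Pictures are saved under pics/ and viewed, at most 10 in all, crops included, and the job is handed in when it is done.

Besides the shell and the picture viewer there is one more tool, called after "Request:" as a command line: name --argument value ..., lists and objects as JSON in quotes. step_arm: Moves the arm, as the interface text tells. Its arguments: {"type":"object","properties":{"deltas":{"type":"array"},"gripper":{"type":"number"},"squeeze":{"type":"number"}},"required":["deltas"]}

```bash
mkdir -p pics; cat > h.py <<'E'
from station import ctrl
import numpy as np, cv2
def cal(n):
    c=ctrl.get_calibration(n); return c,np.linalg.inv(np.array(c["world_to_cam"]))
def back(n,u,v,d):
    c,T=cal(n); u,v,d=map(np.asarray,(u,v,d))
    p=np.stack([(u-c["cx"])/c["fx"]*d,(v-c["cy"])/c["fy"]*d,d,np.ones_like(d)],-1)
    return (p@T.T)[...,:3]
def onplane(n,u,v,z):
    c,T=cal(n); o=T[:3,3]; r=T[:3,:3]@np.array([(u-c["cx"])/c["fx"],(v-c["cy"])/c["fy"],1])
    return o+r*(z-o[2])/r[2]
def proj(n,p):
    c,_=cal(n); q=np.array(c["world_to_cam"])@np.append(p,1)
    return c["fx"]*q[0]/q[2]+c["cx"],c["fy"]*q[1]/q[2]+c["cy"]
E
python3 - <<'E'
from h import *
o=ctrl.get_obs(); print({k:np.round(v,3) for k,v in o.items()})
for n in("top","side"):
    im,d=ctrl.camera(n); cv2.imwrite(f"pics/{n}0.png",im[...,::-1]); np.save(f"{n}0.npy",d)
    c,T=cal(n); print(n,T[:3,3].round(3),T[:3,2].round(3))
    for l in("rail","shuttle","shuttle_index","mark","front_buffer","rear_buffer","vial_tray"):
        try:
            for r in ctrl.cut_out(n,l)[:4]:
                m=r["pixels"]&(d>0); v,u=np.nonzero(m); P=back(n,u,v,d[m])
                print(l,round(r["conf"],2),(np.array(r["rect"])*[640,480,640,480]).round(),m.sum(),np.median(P,0).round(3),np.percentile(P,2,0).round(3),np.percentile(P,98,0).round(3))
        except Exception as e: print(l,e)
E
```

```text
{'time_s': np.float64(0.0), 'qpos': array([-1.316,  0.3  ,  1.522,  0.   ,  1.321, -0.067]), 'joint_vel': array([ 0.001, -0.001, -0.001, -0.   ,  0.   , -0.001]), 'tau': array([-1.0000e-03, -5.3181e+01, -3.5273e+01,  7.1000e-02,  2.4000e-02,
       -0.0000e+00]), 'ee_pos': array([ 0.174, -0.522,  0.205]), 'eef_rot': array([-3.14 , -0.   ,  0.322]), 'force': array([ 0.608,  0.13 , -0.693]), 'moment': array([0.013, 0.009, 0.032]), 'grip_force': np.float64(0.0), 'grip_width': np.float64(0.094)}
top [ 0.394 -0.021  1.093] [ 0.155  0.002 -0.988]
rail 0.61 [131. 215. 480. 310.] 22820 [ 0.513 -0.014  0.017] [ 0.435 -0.316  0.009] [0.598 0.308 0.129]
shuttle 0.73 [352. 229. 467. 301.] 7013 [ 0.494 -0.192  0.108] [ 0.439 -0.289  0.074] [ 0.555 -0.096  0.131]
shuttle_index 0.62 [353. 224. 467. 300.] 7110 [ 0.494 -0.191  0.108] [ 0.439 -0.289  0.063] [ 0.559 -0.096  0.131]
mark 0.95 [141. 155. 179. 189.] 787 [0.691 0.271 0.036] [0.674 0.25  0.003] [0.714 0.301 0.101]
mark 0.65 [238. 191. 266. 221.] 704 [0.619 0.1   0.018] [ 0.603  0.08  -0.001] [0.643 0.129 0.101]
mark 0.6 [201. 160. 224. 179.]
[... 1344 characters left out ...]
98 0.188 0.026] [0.686 0.167 0.003] [0.714 0.199 0.072]
mark 0.62 [230. 264. 266. 324.] 1243 [0.621 0.116 0.042] [0.604 0.087 0.005] [0.645 0.131 0.102]
mark 0.57 [193. 148. 420. 448.] 23488 [0.517 0.077 0.016] [ 0.437 -0.256  0.01 ] [0.601 0.323 0.13 ]
front_buffer 0.57 [325. 196. 381. 240.] 1517 [ 0.502 -0.097  0.09 ] [ 0.456 -0.125  0.058] [ 0.552 -0.088  0.101]
rear_buffer 0.69 [366. 153. 410. 178.] 104 [ 0.455 -0.281  0.098] [ 0.437 -0.438 -0.001] [ 0.532 -0.249  0.111]
vial_tray 0.62 [332. 152. 408. 210.] 2831 [ 0.493 -0.177  0.116] [ 0.443 -0.282  0.098] [ 0.552 -0.122  0.132]
vial_tray 0.6 [325. 151. 409. 239.] 5107 [ 0.49  -0.142  0.107] [ 0.438 -0.276  0.04 ] [ 0.553 -0.089  0.132]
```

View pics/top0.png

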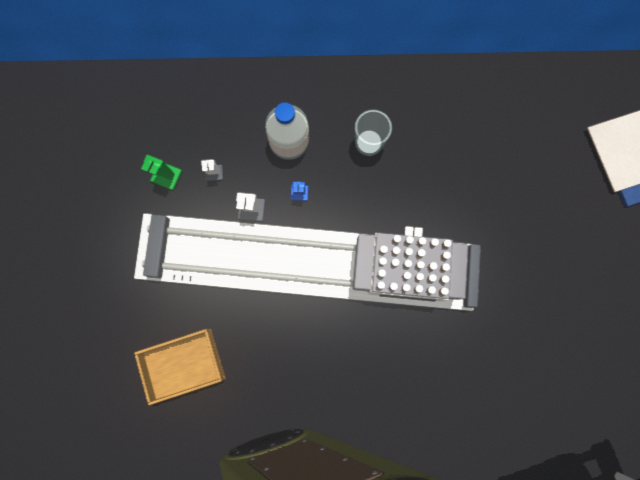

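```bash
python3 - <<'E'
import cv2,numpy as np
a=cv2.imread('pics/top0.png')[145:235,120:320]; b=cv2.imread('pics/side0.png')[230:410,120:300]
a=cv2.resize(a,None,fx=3,fy=3,interpolation=cv2.INTER_CUBIC); b=cv2.resize(b,(320,320),interpolation=cv2.INTER_CUBIC)
c=np.zeros((592,600,3),np.uint8); c[:270,:600]=a; c[271:591,:320]=b
cv2.imwrite('pics/crop1.png',c)
E
```

```text
(no output)
```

View pics/crop1.png

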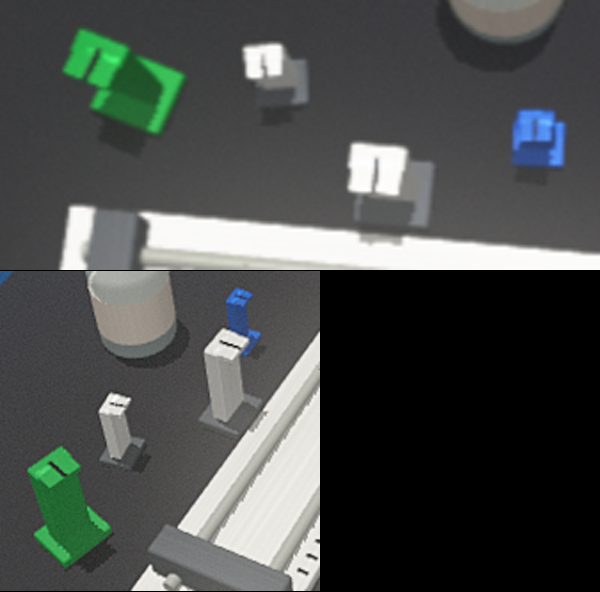

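Larger aluminium post at (247,205) is the mark. The small aluminium post (210,168) is too small, and the green (160,172) and blue (299,190) posts are excluded by colour. The shuttle is at the right (412,265), with its tab at about (414,232).

```bash
python3 - <<'E'
from h import *
d=np.load('top0.npy'); ds=np.load('side0.npy')
def cloud(n,d):
    v,u=np.nonzero(d>0); return u,v,back(n,u,v,d[v,u])
C={n:cloud(n,x) for n,x in(("top",d),("side",ds))}
u,v,P=C["top"]
im=cv2.imread('pics/top0.png')
# rail: white pixels
g=im[v,u].min(1); m=(g>150)&(P[:,2]<0.03)&(P[:,0]>.4)&(P[:,0]<.62)&(P[:,1]>-.3)&(P[:,1]<.33)
r=cv2.minAreaRect(P[m][:,:2].astype(np.float32)); print("bed",r,np.percentile(P[m][:,2],[5,50,95]))
for n in C:
    u,v,P=C[n]; im=cv2.imread(f'pics/{n}0.png')
    # tray/shuttle body points and buffers
    m=(P[:,2]>.092)&(P[:,2]<.104)&(P[:,0]>.42)&(P[:,0]<.6)&(P[:,1]>-.33)&(P[:,1]<-.05)
    print(n,"shut",cv2.minAreaRect(P[m][:,:2].astype(np.float32)))
    for nm,lo,hi in(("tab",(.552,-.24,.088),(.60,-.15,.106)),("mark",(.57,.07,.088),(.66,.15,.108)),("farstop",(.44,.2,.035),(.6,.33,.055)),("rearstop",(.4,-.36,.035),(.6,-.29,.055))):
        m=np.all((P>lo)&(P<hi),1)
        if m.sum()<5: print(nm,m.sum()); continue
        print(nm,m.sum(),P[m].mean(0).round(4),cv2.minAreaRect(P[m][:,:2].astype(np.float32)),"px",u[m].min(),u[m].max(),v[m].min(),v[m].max())
E
```

```text
bed ((0.5330101251602173, 0.007997781038284302), (0.6363345384597778, 0.15635712444782257), 83.5937728881836) [0.00937893 0.01312045 0.02472434]
top shut ((0.5048992037773132, -0.19440005719661713), (0.2002284973859787, 0.12628290057182312), 83.6560287475586)
tab 146 [ 0.5597 -0.2002  0.0958] ((0.5599241852760315, -0.2005620151758194), (0.030656838789582253, 0.015271779149770737), 87.68896484375) px 404 421 227 235
mark 290 [0.6208 0.1046 0.0982] ((0.6210954189300537, 0.10502152889966965), (0.033862605690956116, 0.030279919505119324), 81.86052703857422) px 236 255 193 210
farstop 936 [0.5451 0.2852 0.0429] ((0.5462348461151123, 0.2862194776535034), (0.03181617707014084, 0.11051816493272781), 83.80824279785156) px 142 166 220 277
rearstop 721 [ 0.4819 -0.3186  0.0433] ((0.48260822892189026, -0.3202773332595825), (0.022139018401503563, 0.12048804014921188), 83.20399475097656) px 466 479 244 307
side shut ((0.5042760372161865, -0.19251009821891785), (0.20427849888801575, 0.12716689705848694), 84.04476928710938)
tab 47 [ 0.5631 -0.1944  0.0976] ((0.5623501539230347, -0.1999267339706421), (0.011699346825480461, 0.033855654299259186), 1.5021858215332031) px 334 341 172 182
mark 334 [0.6202 0.1094 0.0994] ((0.6200423836708069, 0.10717380046844482), (0.03544151037931442, 0.03146212548017502), 81.0733413696289) px 234 259 263 283
farstop 1636 [0.5429 0.2903 0.0446] ((0.5451602935791016, 0.2880804240703583), (0.031502749770879745, 0.11181654036045074), 83.92131042480469) px 208 283 374 421
rearstop 79 [ 0.4316 -0.3095  0.0433] ((0.43205520510673523, -0.31244736909866333), (0.022338230162858963, 0.018510974943637848), 85.8830337524414) px 407 418 176 185
```

Request:
step_arm --deltas '[{"dp": [0.5,0,0],"twist": 1},{"dp": [1,0,0],"twist": 1},{"dp": [1,0,0],"twist": 1},{"dp": [1,0,0],"twist": 1},{"dp": [1,0,0],"twist": 1},{"dp": [0.5,0,0],"twist": 1},{"dp": [0,0,0],"twist": 0.15}]' --gripper -1 --squeeze 5

```text
time_s: 1.5
ee_pos: [0.3728, -0.4919, 0.2049]
eef_rot: [-3.141, 0.0, -0.107]
force: [-0.8, 1.0, -0.5]
grip_width: 0.0412
grip_force: 0.0
```

```bash
cat >> h.py <<'E'
O=np.array([.5178,.0183,0]); YAW=-.107; c_,s_=np.cos(YAW),np.sin(YAW)
R=np.array([[c_,-s_,0],[s_,c_,0],[0,0,1]])   # columns: rail axes in world
def rail(p): return (np.asarray(p)-O)@R
def arm():
    o=ctrl.get_obs(); print("t",round(float(o["time_s"]),2),"tcp rail",rail(o["ee_pos"]).round(4),"rot",np.round(o["eef_rot"],3),"F",np.round(o["force"]@R,2),"w",round(float(o["grip_width"]),3)); return o
def track(n,show=True):
    t=float(ctrl.get_obs()["time_s"]); im,d=ctrl.camera(n)
    v,u=np.nonzero(d>0); P=rail(back(n,u,v,d[v,u])); x,y,z=P.T
    r={}
    for k,m in (("tab",(x>.058)&(x<.071)&(z>.088)&(z<.106)),("mark",(x>.077)&(x<.11)&(z>.088)&(z<.106)&(y>.06)&(y<.14)),("tray",(abs(x)<.05)&(z>.102)&(z<.134))):
        if m.sum()>8: r[k]=(int(m.sum()),y[m].mean().round(4),np.percentile(y[m],[2,98]).round(4))
    if show: print(n,round(t,2),r)
    return im
E
python3 - <<'E'
from h import *
arm(); track("top"); track("side")
E
```

```text
t 1.5 tcp rail [-0.0897 -0.5228  0.2049] rot [-3.141  0.    -0.107] F [-0.87  0.92 -0.49] w 0.041
top 1.5 {'tab': (119, np.float64(-0.2131), array([-0.2279, -0.1987])), 'mark': (292, np.float64(0.0967), array([0.0809, 0.1125])), 'tray': (4341, np.float64(-0.2116), array([-0.2774, -0.1469]))}
side 1.55 {'tab': (65, np.float64(-0.4826), array([-0.9622, -0.1956])), 'mark': (329, np.float64(0.1016), array([0.0835, 0.1158])), 'tray': (2608, np.float64(-0.1989), array([-0.2689, -0.1432]))}
```

Request:
step_arm --deltas '[{"dp": [0.37,-0.72,0.56]},{"dp": [0.37,-0.72,0.56]},{"dp": [0.37,-0.72,0.56]},{"dp": [0.37,-0.72,0.56]},{"dp": [0.37,-0.72,0.56]},{"dp": [0.37,-0.72,0.56]},{"dp": [0,0,0]}]'

```text
invalid input at $.deltas[0]: expected keys dp, twist
```

```bash
python3 - <<'E'
from h import *
arm(); im=track("top"); cv2.imwrite("pics/t2.png",im[...,::-1][200:480,200:600])
E
```

```text
t 1.6 tcp rail [-0.092  -0.5236  0.2051] rot [-3.141  0.    -0.106] F [-0.83  0.27 -0.57] w 0.034
top 1.6 {'tab': (121, np.float64(-0.2131), array([-0.228 , -0.1987])), 'mark': (293, np.float64(0.0966), array([0.0807, 0.1129])), 'tray': (4336, np.float64(-0.2118), array([-0.2778, -0.1471]))}
```

View pics/t2.png

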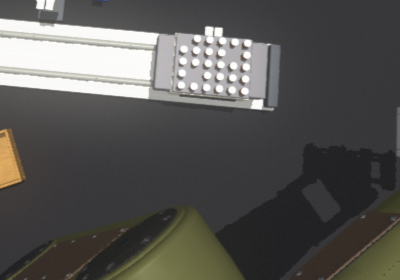

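The crop shows the shuttle unmoved at the right end (tab at crop (213,31)) and the arm still clear of the rail. The move was refused because "twist" was missing, so I'm sending it again.

Request:
step_arm --deltas '[{"dp": [0.37,-0.72,0.56],"twist": 0},{"dp": [0.37,-0.72,0.56],"twist": 0},{"dp": [0.37,-0.72,0.56],"twist": 0},{"dp": [0.37,-0.72,0.56],"twist": 0},{"dp": [0.37,-0.72,0.56],"twist": 0},{"dp": [0.37,-0.72,0.56],"twist": 0},{"dp": [0,0,0],"twist": 0}]'

```text
time_s: 2.35
ee_pos: [0.477, -0.3274, 0.0685]
eef_rot: [-3.139, 0.004, -0.104]
force: [-0.2, 0.3, 0.5]
grip_width: 0.0008
grip_force: 0.0
```

```bash
python3 - <<'E'
from h import *
arm(); im=track("top"); cv2.imwrite("pics/t3.png",cv2.resize(im[...,::-1][200:400,320:560],None,fx=2.5,fy=2.5))
arm()
E
```

```text
t 2.35 tcp rail [-0.0036 -0.3481  0.0685] rot [-3.139  0.004 -0.104] F [-0.23  0.27  0.48] w 0.001
top 2.35 {'tab': (121, np.float64(-0.2133), array([-0.2279, -0.1987])), 'mark': (291, np.float64(0.0967), array([0.0804, 0.1128])), 'tray': (4324, np.float64(-0.2116), array([-0.2778, -0.147 ]))}
t 2.4 tcp rail [-0.0035 -0.35    0.0702] rot [-3.14e+00  2.00e-03 -1.05e-01] F [-0.32 -1.1   0.53] w 0.001
```

View pics/t3.png

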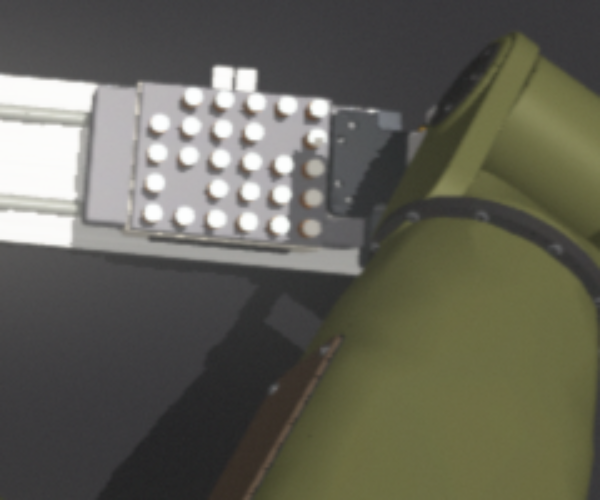

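Request:
step_arm --deltas '[{"dp": [0,-0.2,0],"twist": 0},{"dp": [0,-0.2,0],"twist": 0},{"dp": [0,-0.1,0],"twist": 0},{"dp": [0,-0.1,0],"twist": 0},{"dp": [0,-0.1,0],"twist": 0},{"dp": [0,-0.1,0],"twist": 0},{"dp": [0,-0.1,0],"twist": 0},{"dp": [0,-0.1,0],"twist": 0},{"dp": [0,-0.1,0],"twist": 0},{"dp": [0,-0.1,0],"twist": 0},{"dp": [0,-0.1,0],"twist": 0},{"dp": [0,-0.1,0],"twist": 0}]'

```text
time_s: 3.6
ee_pos: [0.4836, -0.2742, 0.071]
eef_rot: [-3.142, 0.0, -0.107]
force: [0.3, 0.9, -0.1]
grip_width: 0.0005
grip_force: 0.0
```

```bash
python3 - <<'E'
from h import *
arm(); track("top"); track("top");track("top");track("top"); arm()
E
```

```text
t 3.6 tcp rail [-0.0028 -0.2945  0.071 ] rot [-3.142  0.    -0.107] F [ 0.19  0.97 -0.09] w 0.001
top 3.6 {'tab': (120, np.float64(-0.1733), array([-0.188, -0.159])), 'mark': (293, np.float64(0.0966), array([0.0806, 0.1124])), 'tray': (3857, np.float64(-0.1658), array([-0.2282, -0.1077]))}
top 3.65 {'tab': (121, np.float64(-0.1698), array([-0.1844, -0.1553])), 'mark': (292, np.float64(0.0967), array([0.0806, 0.1125])), 'tray': (3920, np.float64(-0.1632), array([-0.2243, -0.1041]))}
top 3.7 {'tab': (123, np.float64(-0.1661), array([-0.1809, -0.1518])), 'mark': (291, np.float64(0.0968), array([0.0808, 0.1128])), 'tray': (4023, np.float64(-0.1611), array([-0.2213, -0.1007]))}
top 3.75 {'tab': (115, np.float64(-0.163), array([-0.1773, -0.1483])), 'mark': (292, np.float64(0.0967), array([0.0807, 0.1126])), 'tray': (4114, np.float64(-0.1591), array([-0.2198, -0.0973]))}
t 3.8 tcp rail [-0.0027 -0.2949  0.0711] rot [ 3.142 -0.    -0.107] F [-0.76  0.63  0.7 ] w 0.001
```

Request:
step_arm --deltas '[{"dp": [0,0,-0.8],"twist": 0},{"dp": [0,0,-0.8],"twist": 0},{"dp": [0,-0.3,-0.8],"twist": 0},{"dp": [0,-1,0],"twist": 0},{"dp": [0,-1,0],"twist": 0},{"dp": [0,-1,0],"twist": 0},{"dp": [0,-1,0],"twist": 0},{"dp": [0,-1,0],"twist": 0},{"dp": [0,-1,0],"twist": 0},{"dp": [0,-1,0],"twist": 0},{"dp": [0,-1,0],"twist": 0},{"dp": [0,-1,0],"twist": 0}]'

```text
time_s: 5.0
ee_pos: [0.5235, 0.0967, 0.1672]
eef_rot: [-3.142, -0.0, -0.108]
force: [1.0, -0.7, 0.6]
grip_width: 0.0006
grip_force: 0.0
```

```bash
python3 - <<'E'
from h import *
arm(); track("top"); arm()
E
```

```text
t 5.0 tcp rail [-0.0027  0.0786  0.1672] rot [-3.142 -0.    -0.108] F [ 1.09 -0.58  0.59] w 0.001
top 5.0 {'tab': (116, np.float64(-0.0806), array([-0.0954, -0.0672])), 'tray': (4296, np.float64(-0.0811), array([-0.1462, -0.016 ]))}
t 5.05 tcp rail [-0.003   0.0831  0.1672] rot [-3.14  -0.    -0.105] F [-1.62  3.82  0.25] w 0.0
```

Request:
step_arm --deltas '[{"dp": [0,-0.65,0.6],"twist": 0},{"dp": [0,-0.65,0.6],"twist": 0},{"dp": [0,-0.65,0.6],"twist": 0},{"dp": [0,-0.65,0.6],"twist": 0}]'

```text
time_s: 5.45
ee_pos: [0.5348, 0.1995, 0.0701]
eef_rot: [-3.142, -0.0, -0.108]
force: [0.1, -0.3, 0.6]
grip_width: 0.0007
grip_force: 0.0
```

```bash
python3 - <<'E'
from h import *
arm(); track("side"); 
for i in range(16): track("top",i%5==0)
im=track("top"); cv2.imwrite("pics/t4.png",im[...,::-1][120:400,120:520]); arm()
E
```

```text
t 5.45 tcp rail [-0.0025  0.182   0.0701] rot [-3.142 -0.    -0.108] F [ 0.12 -0.3   0.61] w 0.001
side 5.45 {'mark': (38, np.float64(0.1134), array([0.1083, 0.1166])), 'tray': (2388, np.float64(-0.0154), array([-0.109 ,  0.1948]))}
top 5.5 {'tab': (115, np.float64(-0.0522), array([-0.0661, -0.0383])), 'mark': (292, np.float64(0.0967), array([0.0807, 0.1125])), 'tray': (4296, np.float64(-0.052), array([-0.1171,  0.0133]))}
top 5.75 {'tab': (116, np.float64(-0.038), array([-0.0529, -0.0236])), 'mark': (295, np.float64(0.0966), array([0.0806, 0.1125])), 'tray': (4297, np.float64(-0.0384), array([-0.1033,  0.027 ]))}
top 6.0 {'tab': (115, np.float64(-0.0247), array([-0.0387, -0.0108])), 'mark': (293, np.float64(0.0966), array([0.0806, 0.1128])), 'tray': (4294, np.float64(-0.025), array([-0.09  ,  0.0405]))}
top 6.25 {'tab': (112, np.float64(-0.012), array([-0.0261,  0.002 ])), 'mark': (291, np.float64(0.0968), array([0.0809, 0.1126])), 'tray': (4281, np.float64(-0.012), array([-0.0769,  0.0535]))}
top 6.3 {'tab': (119, np.float64(-0.0095), array([-0.024 ,  0.0052])), 'mark': (289, np.float64(0.0968), array([0.0807, 0.1126])), 'tray': (4291, np.float64(-0.0095), array([-0.0743,  0.056 ]))}
t 6.35 tcp rail [-0.0025  0.1811  0.0711] rot [-3.142 -0.    -0.108] F [ 0.03 -0.29 -0.12] w 0.001
```

View pics/t4.png

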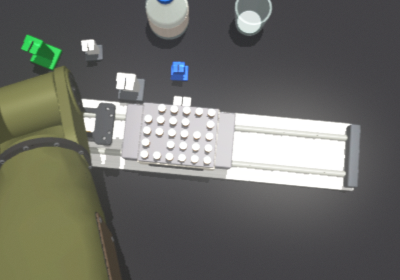

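Crop shows the fingers ahead of the shuttle, with the gripper body at (105,125), the tab at (182,101) and the pointer at (125,80). The shuttle is at about 50 mm/s and slowing by drag. I'll set the fingers near the contact place and wait.

Request:
step_arm --deltas '[{"dp": [0,-0.25,0],"twist": 0},{"dp": [0,0,0],"twist": 0},{"dp": [0,0,0],"twist": 0},{"dp": [0,0,0],"twist": 0},{"dp": [0,0,0],"twist": 0},{"dp": [0,0,0],"twist": 0},{"dp": [0,0,0],"twist": 0},{"dp": [0,0,0],"twist": 0},{"dp": [0,0,0],"twist": 0},{"dp": [0,0,0],"twist": 0},{"dp": [0,0,0],"twist": 0}]'

```text
time_s: 7.45
ee_pos: [0.5357, 0.2086, 0.0711]
eef_rot: [-3.142, -0.0, -0.108]
force: [-0.1, -0.6, -0.1]
grip_width: 0.0003
grip_force: 0.0
```

```bash
python3 - <<'E'
from h import *
arm()
for i in range(4): track("top",i%3==0)
arm()
E
```

```text
t 7.45 tcp rail [-0.0025  0.1911  0.0711] rot [-3.142 -0.    -0.108] F [ 0.01 -0.64 -0.05] w 0.0
top 7.45 {'tab': (118, np.float64(0.0442), array([0.0297, 0.0589])), 'mark': (293, np.float64(0.0967), array([0.0806, 0.1128])), 'tray': (4266, np.float64(0.044), array([-0.0205,  0.11  ]))}
top 7.6 {'tab': (116, np.float64(0.0508), array([0.0362, 0.0657])), 'mark': (292, np.float64(0.0967), array([0.0808, 0.1125])), 'tray': (4258, np.float64(0.0501), array([-0.0142,  0.1157]))}
t 7.65 tcp rail [-0.0025  0.1911  0.0711] rot [ 3.142 -0.    -0.108] F [-0.37  0.14 -0.58] w 0.0
```

Request:
step_arm --deltas '[{"dp": [0,0,0],"twist": 0},{"dp": [0,0,0],"twist": 0},{"dp": [0,0,0],"twist": 0},{"dp": [0,-0.047,0],"twist": 0},{"dp": [0,-0.047,0],"twist": 0},{"dp": [0,-0.047,0],"twist": 0},{"dp": [0,-0.047,0],"twist": 0},{"dp": [0,-0.047,0],"twist": 0},{"dp": [0,-0.047,0],"twist": 0},{"dp": [0,-0.047,0],"twist": 0},{"dp": [0,-0.047,0],"twist": 0}]'

```text
time_s: 8.75
ee_pos: [0.5373, 0.2237, 0.0711]
eef_rot: [-3.142, -0.0, -0.108]
force: [-1.1, 0.1, 0.1]
grip_width: 0.0003
grip_force: 0.1
```

Request:
step_arm --deltas '[{"dp": [0,-0.047,0],"twist": 0},{"dp": [0,-0.047,0],"twist": 0}]'

```text
time_s: 8.95
ee_pos: [0.5378, 0.2274, 0.071]
eef_rot: [-3.142, -0.0, -0.108]
force: [0.8, -0.5, -0.5]
grip_width: 0.0009
grip_force: 0.1
```

```bash
python3 - <<'E'
from h import *
arm(); track("top"); arm()
E
```

```text
t 8.95 tcp rail [-0.0025  0.2101  0.071 ] rot [-3.142 -0.    -0.108] F [ 0.85 -0.41 -0.5 ] w 0.001
top 8.95 {'tab': (113, np.float64(0.0982), array([0.0838, 0.1129])), 'mark': (293, np.float64(0.0966), array([0.0805, 0.1128])), 'tray': (3610, np.float64(0.0876), array([0.0328, 0.1542]))}
t 9.0 tcp rail [-0.0025  0.2103  0.0711] rot [-3.142 -0.    -0.107] F [ 0.01  0.9  -0.07] w 0.001
```

Request:
step_arm --deltas '[{"dp": [0,-0.047,0],"twist": 0}]'

```text
time_s: 9.1
ee_pos: [0.5379, 0.2291, 0.0711]
eef_rot: [3.142, 0.0, -0.108]
force: [0.1, -0.7, 0.1]
grip_width: 0.0004
grip_force: 0.0
```

```bash
python3 - <<'E'
from h import *
track("top"); track("top"); arm()
E
```

```text
top 9.1 {'tab': (115, np.float64(0.0986), array([0.0841, 0.1139])), 'mark': (291, np.float64(0.0968), array([0.0807, 0.1126])), 'tray': (3648, np.float64(0.0885), array([0.0331, 0.1544]))}
top 9.15 {'tab': (116, np.float64(0.0986), array([0.0839, 0.1134])), 'mark': (293, np.float64(0.0967), array([0.0807, 0.1124])), 'tray': (3652, np.float64(0.0885), array([0.0332, 0.1544]))}
t 9.2 tcp rail [-0.0025  0.2119  0.0711] rot [-3.142 -0.    -0.107] F [ 0.72 -0.3  -0.45] w 0.0
```

Practically at rest, 2 mm past the pointer. Next I back the fingers off and check.

Request:
step_arm --deltas '[{"dp": [0,-0.2,0],"twist": 0},{"dp": [0,-0.4,0],"twist": 0},{"dp": [0,0,0],"twist": 0}]'

```text
time_s: 9.5
ee_pos: [0.5406, 0.255, 0.0711]
eef_rot: [-3.141, -0.0, -0.106]
force: [0.1, 0.2, -0.2]
grip_width: 0.0002
grip_force: 0.0
```

```bash
python3 - <<'E'
from h import *
im=track("top"); 
a=im[150:300,120:400]
for i in range(8): track("top",i==7)
b=track("side")[200:380,150:390]
cv2.imwrite("pics/t5.png",np.vstack([cv2.resize(a,(560,300)),cv2.resize(b,(560,300))[:,:]])[...,::-1]); arm()
E
```

```text
top 9.5 {'tab': (112, np.float64(0.0984), array([0.0841, 0.1133])), 'mark': (293, np.float64(0.0967), array([0.0807, 0.1126])), 'tray': (4266, np.float64(0.0977), array([0.0333, 0.164 ]))}
top 9.9 {'tab': (116, np.float64(0.0982), array([0.0838, 0.1132])), 'mark': (291, np.float64(0.0967), array([0.0807, 0.1124])), 'tray': (4271, np.float64(0.0976), array([0.0334, 0.1639]))}
side 9.95 {'tray': (2907, np.float64(0.1164), array([0.0392, 0.2483]))}
t 10.0 tcp rail [-0.0024  0.2356  0.0711] rot [-3.142 -0.    -0.108] F [-0.04  0.31 -0.55] w 0.0
```

View pics/t5.png

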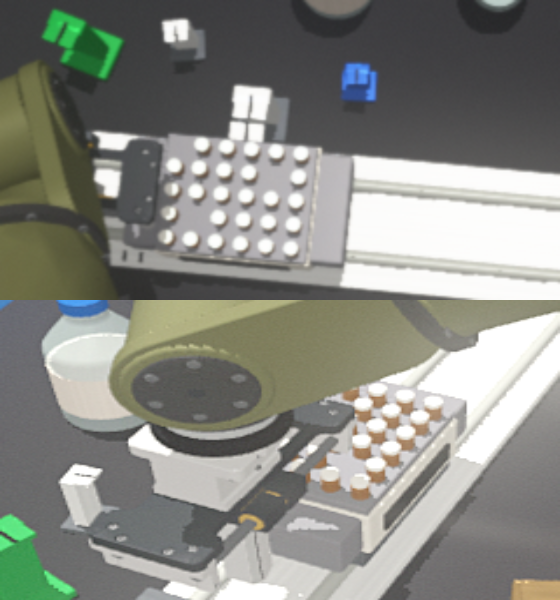

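The tab line (248,132) sits in line with the pointer line (252,102) along the rail's cross direction, and the fingers are clear of the buffer.

Request:
step_arm --deltas '[{"dp": [0,0,0],"twist": 0},{"dp": [0,0,0],"twist": 0},{"dp": [0,0,0],"twist": 0},{"dp": [0,0,0],"twist": 0},{"dp": [0,0,0],"twist": 0}]'

```text
time_s: 10.5
ee_pos: [0.5405, 0.253, 0.071]
eef_rot: [-3.142, 0.0, -0.108]
force: [-0.2, -0.1, -0.3]
grip_width: 0.0003
grip_force: 0.0
```

```bash
python3 - <<'E'
from h import *
track("top"); print(ctrl.hand_in())
E
```

```text
top 10.5 {'tab': (114, np.float64(0.0982), array([0.084 , 0.1133])), 'mark': (293, np.float64(0.0966), array([0.0803, 0.1125])), 'tray': (4281, np.float64(0.0975), array([0.0331, 0.1641]))}
the job is handed in; nothing more can be done
None
```

The shuttle stands free and still with its index tab about 1.6 mm from the pointer by the top camera (12 mm allowed); I handed the job in at about 10.6 s, and no verdict was returned.

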